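Return the sample racks to their carrier trays

TASK

Four small racks of sample tubes stand about the lab bench among four carrier trays: put each rack into the tray of the rack's own colour, lying flat on the tray's floor inside the rim with its long side along the tray's. Keep the racks upright and set them down rather than dropping them, and leave the buffer bottle and the marker pen where they are.

Things in the scene. Friction and masses are not known exactly. Their poses are not given: they have to be found in the camera images.
- rack_red: Small tube rack of red plastic, a box 48 mm wide (its x), 104 mm long (its y), 40 mm high, holding sample tubes that stand 11 mm above its top (51 mm over all, fixed in the rack, 5 mm or more in from its long sides). Go by the colour of the rack, not of the tube caps. Flat long sides to grip across the 48 mm. About 0.12 kg, loose on the bench. Origin: centre of its underside, z up.
- rack_yellow: Small tube rack of yellow plastic, a box 48 mm wide (its x), 104 mm long (its y), 40 mm high, holding sample tubes that stand 11 mm above its top (51 mm over all, fixed in the rack, 5 mm or more in from its long sides). Go by the colour of the rack, not of the tube caps. Flat long sides to grip across the 48 mm. About 0.12 kg, loose on the bench. Origin: centre of its underside, z up.
- rack_green: Small tube rack of green plastic, a box 48 mm wide (its x), 104 mm long (its y), 40 mm high, holding sample tubes that stand 11 mm above its top (51 mm over all, fixed in the rack, 5 mm or more in from its long sides). Go by the colour of the rack, not of the tube caps. Flat long sides to grip across the 48 mm. About 0.12 kg, loose on the bench. Origin: centre of its underside, z up.
- rack_blue: Small tube rack of blue plastic, a box 48 mm wide (its x), 104 mm long (its y), 40 mm high, holding sample tubes that stand 11 mm above its top (51 mm over all, fixed in the rack, 5 mm or more in from its long sides). Go by the colour of the rack, not of the tube caps. Flat long sides to grip across the 48 mm. About 0.12 kg, loose on the bench. Origin: centre of its underside, z up.
- tray_red: Shallow carrier tray of red plastic that stays put on the bench: 74 mm wide (its x), 130 mm long (its y) outside, floor 3 mm thick, rim 12 mm high and 3 mm thick, so the inside is 68 x 124 mm; a 9 mm carrying tab sticks out at each short end, level with the rim. Empty. Origin: centre of its underside on the bench, z up.
- tray_yellow: Shallow carrier tray of yellow plastic that stays put on the bench: 74 mm wide (its x), 130 mm long (its y) outside, floor 3 mm thick, rim 12 mm high and 3 mm thick, so the inside is 68 x 124 mm; a 9 mm carrying tab sticks out at each short end, level with the rim. Empty. Origin: centre of its underside on the bench, z up.
- tray_green: Shallow carrier tray of green plastic that stays put on the bench: 74 mm wide (its x), 130 mm long (its y) outside, floor 3 mm thick, rim 12 mm high and 3 mm thick, so the inside is 68 x 124 mm; a 9 mm carrying tab sticks out at each short end, level with the rim. Empty. Origin: centre of its underside on the bench, z up.
- tray_blue: Shallow carrier tray of blue plastic that stays put on the bench: 74 mm wide (its x), 130 mm long (its y) outside, floor 3 mm thick, rim 12 mm high and 3 mm thick, so the inside is 68 x 124 mm; a 9 mm carrying tab sticks out at each short end, level with the rim. Empty. Origin: centre of its underside on the bench, z up.
- buffer_bottle: White wide-mouth buffer bottle with white screw cap, 42 mm across, 84 mm tall, loose, standing on the bench beyond the racks. Not to be disturbed. Origin: centre of its underside.
- marker: White marker pen with black cap lying on the bench beyond the racks, 135 mm long (its y), 13 mm thick, loose; it does not roll. Not to be disturbed. Origin: on the bench under its middle.
Things that resemble listed ones, but are neither listed nor needed, are in the scene too. Several things have the shape of the rack_green; the one meant has the colours described above.

How it is judged (in metres and radians):
At the end, for the whole second after the job is handed in: All four racks stand at rest in the tray of their own colour: centre within 15 mm of the tray's, underside within 6 mm of the tray's underside level (it is 3 mm when flat on the floor), tilted under 0.06 rad, long axis within 0.25 rad of the tray's either way round, not touched by the fingers (horizontal distance between rack_red and tray_red below 0.015 m and z of rack_red in the frame of tray_red below 0.006 m and angle between each of rack_red, rack_yellow, rack_green, rack_blue's own z axis and vertical below 0.06 rad and angle between the y axis of rack_red and the y axis of tray_red, either way round below 0.25 rad and linear speed of each of rack_red, rack_yellow, rack_green, rack_blue below 0.02 m/s and contact force between each of rack_red, rack_yellow, rack_green, rack_blue and the fingers below 0.05 N and horizontal distance between rack_yellow and tray_yellow below 0.015 m and z of rack_yellow in the frame of tray_yellow below 0.006 m and angle between the y axis of rack_yellow and the y axis of tray_yellow, either way round below 0.25 rad and horizontal distance between rack_green and tray_green below 0.015 m and z of rack_green in the frame of tray_green below 0.006 m and angle between the y axis of rack_green and the y axis of tray_green, either way round below 0.25 rad and horizontal distance between rack_blue and tray_blue below 0.015 m and z of rack_blue in the frame of tray_blue below 0.006 m and angle between the y axis of rack_blue and the y axis of tray_blue, either way round below 0.25 rad).
It fails at once if a rack is tipped more than about 35 degrees (angle between any of rack_red, rack_yellow, rack_green, rack_blue's own z axis and vertical above 0.6 rad).
It fails at once if a rack is dropped (let go with its underside more than 30 mm above the bench) ((height (world z) of rack_red above 0.03 m and contact force between rack_red and anything else below 0.01 N) or (height (world z) of rack_yellow above 0.03 m and contact force between rack_yellow and anything else below 0.01 N) or (height (world z) of rack_green above 0.03 m and contact force between rack_green and anything else below 0.01 N) or (height (world z) of rack_blue above 0.03 m and contact force between rack_blue and anything else below 0.01 N)).
It fails at once if the buffer bottle is pushed more than 40 mm from its place (distance of buffer_bottle from where it was at the start of the episode above 0.04 m).
It fails at once if the marker pen is pushed more than 40 mm from its place (distance of marker from where it was at the start of the episode above 0.04 m).
It also fails if it takes over 112 s, if anything falls off the work surface, if the arm or the gripper's body presses on something with over 40 N, if the wrist force passes 120 N, or if a joint passes its speed limit or range.

ROBOT

A 7-joint arm with a two-finger parallel gripper is mounted at the origin on the work surface. World frame = base frame: x ahead of the robot, y to its left, z up, the work surface at z = 0. Lengths are in mm, angles in rad, forces in N, time in s.
With the tool pointing down it reaches from about 400 to 875 mm from the base axis. Payload 4.4 kg.
Tool frame: the origin (TCP) lies midway between the tips of the shut fingers; the grasp point (between the pads) lies ctrl.grip_depth behind it (ctrl.grip_depth is the distance from the TCP to the grasp point, in mm); z points along the fingers, y is the line along which they close (so a half turn about z gives the same grasp; the last joint's range is limited). The gripper opens to 85 mm and grips with 20 to 120 N. Pads are 22 mm wide; open, the fingers measure 114 mm over their backs; the gripper's body (76 mm by 85 mm) begins 54 mm behind the grasp point. The pads swing forward as they close: fully open they stand 13 mm farther back than shut.
Start: joints at [-1.245, 0.628, 0.038, 1.517, -0.027, 0.996, -0.02], TCP at [248.182, 600.769, 231.313] pointing down, gripper open.
Joint ranges: [-3.06, 3.06], [-0.37, 2.12], [-1.25, 1.32], [0.18, 2.47], [-1.1, 4.24], [0.23, 1.98], [-2.94, 2.94]. Speed limits (rad/s): [2.57, 2.57, 3.14, 3.14, 3.14, 3.14, 3.14].

INTERFACE

Orientations are given as [roll, pitch, yaw] about the fixed x, y, z axes, in that order (R = Rz(yaw) Ry(pitch) Rx(roll)).
In Python, from cell import ctrl gives the robot as it stands.
- The arm moves only by the tool carry_out, never from a script. Its argument "deltas" is one flat list of numbers, 7 for each row, row after row: the turn, a rotation vector about the tool's x, y, z in degrees, then the shift along the tool's x, y, z in m, then the closure, from -1 (fully open) to 1 (shut). In form: [wx, wy, wz, dx, dy, dz, claw, wx, wy, wz, dx, dy, dz, claw, ...]. A call has 1 to 12 rows; each row shifts and turns the commanded pose from where the row before left it, along the tool's axes as they then stand; what a row does not reach is not made up. A row lasts 1/8 s, in which the tool goes at most 62.5 mm and 10.7 degrees, less where a joint would pass 70% of its speed; a pose out of reach is approached as far as the arm can. A call with a gripper value outside its range is refused whole. The fingers move at their own pace and stop on an object; the grip force is fixed at half the most. Time passes only in rows, so rows that do not move let the fingers close. It gives the time, the measured TCP pose, the force, the opening and the grip force at its end, in the units of the state.
- ctrl.read_state(): the state, without advancing time (a new reading comes with each control period).
- ctrl.get_image(name): name is "scene" or "top" or "wrist"; returns the picture (384x512x3 uint8, red, green, blue); there is no depth.
- ctrl.calibration(name): a dict with "mtx" (3x3 intrinsics, pixels), "distortion" ([k1, k2, p1, p2, k3] as OpenCV has them; the pictures are not rectified), "R" (3x3) and "t" (3): a world point X has camera coordinates R X + t. Camera axes: x right, y down, z forward; pixel columns grow to the right and rows downward; lengths in mm; the calibration is good to about 2 mm. A picture is of the moment at which its call begins: read the wrist's pose just before it. calibration takes no time and is no camera call; for the wrist camera it gives the pose at the moment of the call.
- ctrl.finish_job(): hands the job in; it is judged then, once.
The state is a dict: "clock": time; "qpos": joint angles; "qd": joint speeds; "tau": joint torques, N m; "eef_pos": TCP position; "tool_rot": TCP orientation; "force": force on the tool from outside, world axes, zero at the start; "torque": the same for the moment, N m; "width": finger opening in mm; "gripper_force": force on a finger pad.
Only numpy, scipy, OpenCV 4.12 (cv2) and the standard library are available. Lean on these libraries where they do the work, as an engineer would, in place of code of your own. Each camera call takes 0.05 s, during which the arm holds its last target. There are 200 camera calls.

## Working session

There is one attempt and no reset: what is moved stays moved. The work goes in short steps, Python scripts to look and compute and a tool call to move; the robot and the scene stay as the last step left them, time stands still between calls to the robot, and variables do not carry over. Pictures are saved under pics/ and viewed, at most 14 in all, crops included, and the job is handed in when it is done.

Besides the shell and the picture viewer there is one more tool, called after "Request:" as name(argument=value, ...) on one line, values as JSON. carry_out: Moves the arm, as the interface text tells. Its arguments: {"type":"object","properties":{"deltas":{"type":"array"}},"required":["deltas"]}

```bash
mkdir -p pics; ls; python3 - <<'E'
from cell import ctrl
import cv2,numpy as np
for n in("top","scene"):
    im=ctrl.get_image(n); cv2.imwrite(f"pics/{n}0.png",im[:,:,::-1])
    c=ctrl.calibration(n); print(n,{k:np.round(v,3).tolist() for k,v in c.items()})
s=ctrl.read_state(); print(s, ctrl.grip_depth)
E
```

```text
pics
top {'mtx': [[360.713, 0.0, 261.807], [0.0, 360.713, 196.634], [0.0, 0.0, 1.0]], 'distortion': [0.017, 0.0, 0.0, 0.0, 0.0], 'R': [[0.007, -1.0, -0.006], [-0.993, -0.006, -0.116], [0.116, 0.007, -0.993]], 't': [-12.197, 595.473, 1011.731]}
scene {'mtx': [[349.284, 0.0, 256.553], [0.0, 349.284, 189.266], [0.0, 0.0, 1.0]], 'distortion': [-0.091, 0.0, 0.0, 0.0, 0.0], 'R': [[-0.074, 0.997, -0.004], [0.756, 0.054, -0.653], [-0.651, -0.051, -0.758]], 't': [47.82, -421.11, 1277.002]}
{'clock': 0.1, 'qpos': array([-1.24478829,  0.6291965 ,  0.03844066,  1.51827698, -0.02700703,
        0.99626464, -0.02001333]), 'qd': array([ 0.00040412, -0.00187249, -0.00026418, -0.00246746, -0.00246938,
       -0.00074436,  0.00195193]), 'tau': array([ 3.26528323e-03, -5.64543343e+01,  1.23041030e+00, -1.93978822e+01,
        1.12436543e-02,  5.28924633e-03, -2.05802257e-05]), 'eef_pos': array([247.96736738, 600.25096964, 230.51509831]), 'tool_rot': array([-3.13996477e+00,  4.85394134e-06,  2.74977058e+00]), 'force': array([-0.59252578, -0.72422988,  0.26632111]), 'torque': array([ 0.03030414,  0.022601  , -0.02681017]), 'gripper_force': 0.0, 'width': 85.64188975954663} 18.700000000000003
```

View pics/top0.png

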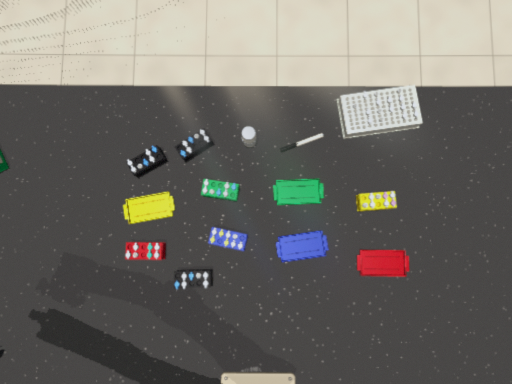

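View pics/scene0.png

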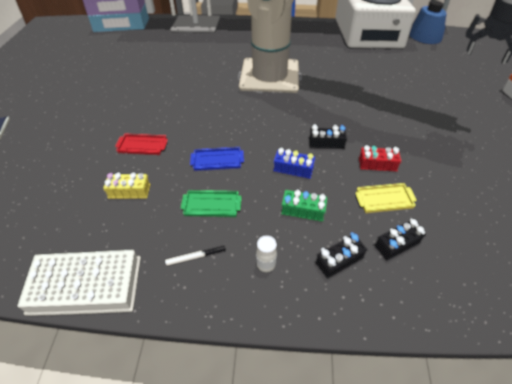

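Top view: coloured racks are red (145,251), yellow (377,201), green (220,189) and blue (228,239). The trays are yellow (149,207), green (298,192), blue (302,246) and red (383,263). Three rack-shaped items at (147,160), (195,145) and (193,279) look black, so they are likely decoys. The bottle is at (248,136) and the marker at (302,143). I'll measure these and make one enlarged crop to confirm colours.

```bash
cat > h.py <<'E'
from cell import ctrl
import cv2,numpy as np
from scipy.spatial.transform import Rotation as Ro
HUE={'red':[(0,6),(172,180)],'yellow':[(24,36)],'green':[(55,82)],'blue':[(108,128)]}
def mask(im,c):
    h=cv2.cvtColor(im,cv2.COLOR_RGB2HSV); m=np.zeros(im.shape[:2],np.uint8)
    for a,b in HUE[c]: m|=cv2.inRange(h,(a,120,60),(b,255,255))
    return cv2.morphologyEx(m,cv2.MORPH_CLOSE,np.ones((5,5),np.uint8))
def ray(pts,c,z):
    p=cv2.undistortPoints(np.float64(pts).reshape(-1,1,2),np.array(c['mtx']),np.array(c['distortion'])).reshape(-1,2)
    R=np.array(c['R']);C=-R.T@np.array(c['t'])
    d=np.c_[p,np.ones(len(p))]@R
    return (C+d*((z-C[2])/d[:,2])[:,None])[:,:2]
def blobs(im,cal,c,z,amin=200):
    """rects of coloured blobs cast on plane z: centre, size, long-axis angle (deg from world y)"""
    out=[]
    for k in cv2.findContours(mask(im,c),cv2.RETR_EXTERNAL,cv2.CHAIN_APPROX_NONE)[0]:
        if cv2.contourArea(k)<amin: continue
        w=ray(k,cal,z).astype(np.float32); r=cv2.minAreaRect(w); b=cv2.boxPoints(r)
        e=max((b[1]-b[0],b[2]-b[1]),key=np.linalg.norm); a=np.degrees(np.arctan2(-e[0],e[1])); a=(a+90)%180-90
        out.append((k.reshape(-1,2).mean(0).round(),np.round(r[0],1),np.round(sorted(r[1]),1),round(float(a),1),cv2.boundingRect(k)))
    return out
def togo(x,y,z,a):
    """shift along tool axes (m) and turn about tool z (deg) to TCP x,y,z with closing line across a long axis at angle a from world y"""
    s=ctrl.read_state();R=Ro.from_euler('xyz',s['tool_rot'])
    T=Ro.from_euler('xyz',[np.pi,0,np.pi/2+np.radians(a)])
    rv=(R.inv()*T).as_rotvec(degrees=True); d=np.array([x,y,z])-s['eef_pos']
    print('t',round(s['clock'],2),'pos',s['eef_pos'].round(1),'rot',s['tool_rot'].round(3),'F',s['force'].round(1),'w',round(s['width'],1),'q7',round(s['qpos'][6],2))
    print('turn',rv.round(2),'shift now-axes',(R.inv().apply(d)/1000).round(4),'shift after-turn',(T.inv().apply(d)/1000).round(4))
E
python3 - <<'E'
from h import *
im=ctrl.get_image('top');cal=ctrl.calibration('top')
for c in HUE:
    for b in blobs(im,cal,c,12): print(c,*b)
crop=cv2.resize(im[120:300,110:410],None,fx=2.6,fy=2.6,interpolation=cv2.INTER_CUBIC)
cv2.imwrite('pics/crop.png',crop[:,:,::-1])
E
```

```text
red [383. 263.] [ 407.8 -359.3] [ 76.5 149.1] -1.0 (357, 249, 53, 28)
red [145. 250.] [438.2 330.5] [ 49. 117.] 0.3 (125, 242, 41, 18)
yellow [377. 200.] [ 587.6 -343.9] [ 53.8 116.6] 4.8 (356, 191, 41, 21)
yellow [148. 207.] [564.6 326.1] [ 77.2 151.4] 10.8 (123, 191, 52, 33)
green [220. 190.] [618.6 116.9] [ 52.3 109.5] -8.4 (201, 179, 38, 22)
green [298. 191.] [ 614.5 -115.6] [ 75.9 149.9] 2.8 (273, 178, 51, 27)
blue [302. 246.] [ 454.4 -125.2] [ 75.7 148.9] 8.7 (276, 231, 53, 31)
blue [228. 238.] [474.5  91. ] [ 49.2 109.2] -11.6 (208, 227, 40, 24)
```

View pics/crop.png

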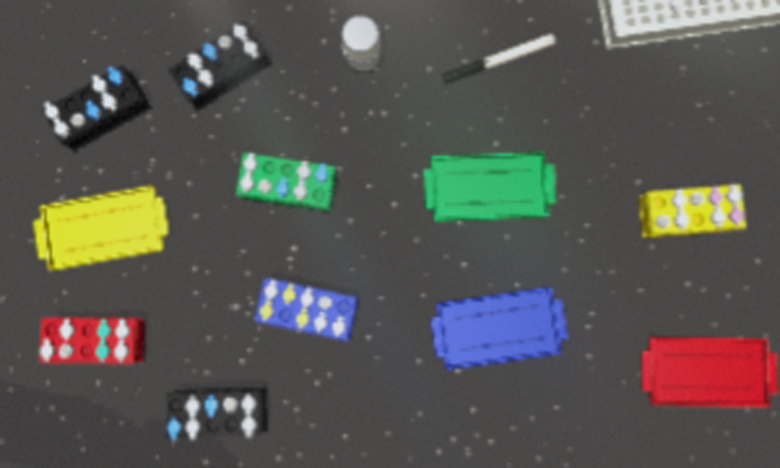

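The enlarged crop confirms it: the three look-alikes at top-image (147,160), (195,145) and (193,279) are black. The racks meant are the red, yellow, green and blue ones. I'll start with red.

```bash
python3 -c "
from h import *
togo(438.5,328,200,0.3)"
```

```text
t 0.15 pos [248.  600.3 230.6] rot [-3.14  0.    2.75] F [-0.5  0.4  0.8] w 85.2 q7 -0.02
turn [-7.000e-02  5.000e-02  6.725e+01] shift now-axes [-0.28   -0.1789  0.0309] shift after-turn [-0.2733  0.1891  0.0306]
```

Request:
carry_out(deltas=[0, 0, 9.6, 0, 0, 0.004, -1, 0, 0, 9.6, 0, 0, 0.004, -1, 0, 0, 9.6, 0, 0, 0.004, -1, 0, 0, 9.6, 0, 0, 0.004, -1, 0, 0, 9.6, 0, 0, 0.004, -1, 0, 0, 9.6, 0, 0, 0.004, -1, 0, 0, 9.6, 0, 0, 0.004, -1, 0, 0, 0, -0.05, 0.035, 0, -1, 0, 0, 0, -0.05, 0.035, 0, -1, 0, 0, 0, -0.05, 0.035, 0, -1, 0, 0, 0, -0.05, 0.035, 0, -1, 0, 0, 0, -0.05, 0.035, 0, -1])

```text
clock: 1.65
eef_pos: [425.5, 350.2, 203.2]
tool_rot: [-3.142, -0.0, 1.577]
force: [1.4, 0.9, 0.4]
width: 85.3
gripper_force: 0.0
```

Request:
carry_out(deltas=[0, 0, 0, -0.023, 0.014, 0, -1, 0, 0, 0, 0, 0, 0, -1])

```text
clock: 1.9
eef_pos: [440.3, 326.3, 203.4]
tool_rot: [3.141, 0.001, 1.572]
force: [0.7, 0.4, 0.6]
width: 85.6
gripper_force: 0.0
```

```bash
python3 - <<'E'
from h import *
cal=ctrl.calibration('wrist');im=ctrl.get_image('wrist');cv2.imwrite('pics/w1.png',im[:,:,::-1])
R=np.array(cal['R']);print('cam',(-R.T@np.array(cal['t'])).round(),R.round(2).tolist())
for z in(20,40):
  for b in blobs(im,cal,'red',z): print(*b)
togo(438.5,328,12,0.3)
E
```

```text
cam [440. 404. 345.] [[1.0, 0.0, -0.0], [0.0, -0.95, 0.3], [-0.0, -0.3, -0.95]]
[251. 173.] [440.3 324.2] [ 51.9 112.3] 0.3 (229, 123, 46, 94)
[251. 173.] [440.3 329.1] [ 48.7 105.4] 0.3 (229, 123, 46, 94)
t 1.95 pos [439.  328.5 203.2] rot [-3.141 -0.     1.575] F [-0.   0.2 -0.5] w 85.2 q7 -0.45
turn [-0.03 -0.01 -0.06] shift now-axes [-0.0006 -0.0004  0.1912] shift after-turn [-0.0005 -0.0005  0.1912]
```

View pics/w1.png

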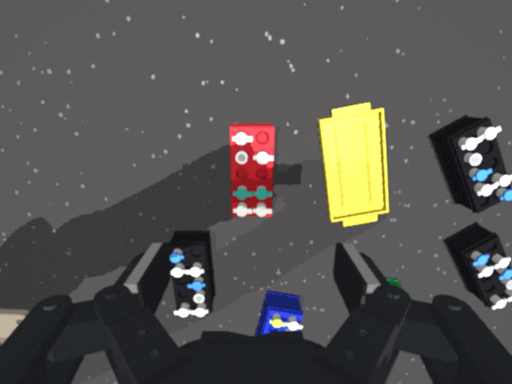

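Wrist view: red rack at pixel (251,173), world about (440,328), matching the top view. The fingers straddle clear space, so I'm descending and closing.

Request:
carry_out(deltas=[0, 0, 0, 0, 0.001, 0.055, -1, 0, 0, 0, 0, 0, 0.055, -1, 0, 0, 0, 0, 0, 0.045, -1, 0, 0, 0, 0, 0, 0.025, -1, 0, 0, 0, 0, 0, 0.011, -1, 0, 0, 0, 0, 0, 0, -1, 0, 0, 0, 0, 0, 0, 1, 0, 0, 0, 0, 0, 0, 1, 0, 0, 0, 0, 0, 0, 1, 0, 0, 0, 0, 0, 0, 1, 0, 0, 0, 0, 0, 0, 1, 0, 0, 0, 0, 0, 0, 1])

```text
clock: 3.45
eef_pos: [440.5, 329.6, 13.6]
tool_rot: [3.14, -0.002, 1.577]
force: [-0.5, 0.0, 5.6]
width: 46.7
gripper_force: 63.2
```

Request:
carry_out(deltas=[0, 0, 0, 0, 0, -0.02, 1, 0, 0, 0, 0, 0, -0.045, 1, 0, 0, 0, -0.02, 0.005, -0.03, 1, 0, 0, 0, -0.04, 0.005, 0, 1, 0, 0, 0, -0.05, 0, 0, 1, 0, 0, 0, -0.05, 0, 0, 1, 0, 0, 0, -0.05, 0, 0, 1, 0, 0, 0, -0.05, 0, 0, 1, 0, 0, 0, -0.05, 0, 0, 1, 0, 0, 0, -0.05, 0, 0, 1, 0, 0, 0, -0.05, 0, 0, 1, 0, 0, 0, -0.05, 0, 0, 1])

```text
clock: 4.95
eef_pos: [452.6, -132.7, 107.7]
tool_rot: [3.141, 0.0, 1.577]
force: [0.7, 0.2, -1.8]
width: 46.7
gripper_force: 62.4
```

Request:
carry_out(deltas=[0, 0, 0.5, -0.05, -0.008, 0, 1, 0, 0, 0.5, -0.05, -0.008, 0, 1, 0, 0, 0, -0.05, -0.008, 0, 1, 0, 0, 0, -0.04, -0.008, 0, 1, 0, 0, 0, -0.02, 0, 0, 1, 0, 0, 0, -0.01, 0, 0, 1, 0, 0, 0, 0, 0, 0, 1])

```text
clock: 5.82
eef_pos: [420.0, -350.0, 107.2]
tool_rot: [3.141, -0.001, 1.56]
force: [-0.4, 0.5, -1.2]
width: 47.2
gripper_force: 62.3
```

```bash
python3 - <<'E'
from h import *
cal=ctrl.calibration('wrist');im=ctrl.get_image('wrist');cv2.imwrite('pics/w2.png',im[:,:,::-1])
for c,z in(('red',12),('yellow',40)):
  for b in blobs(im,cal,c,z): print(c,*b)
togo(407.8,-359.3,16,-1.0)
E
```

```text
red [252. 236.] [ 419.6 -396.9] [ 96.2 223.3] -0.5 (194, 118, 114, 219)
yellow [442. 167.] [ 558.4 -331.8] [ 65.5 111.5] -17.4 (404, 120, 97, 132)
t 5.88 pos [ 420.1 -349.2  107.2] rot [-3.141e+00 -1.000e-03  1.561e+00] F [-0.2  0.9 -1.5] w 47.2 q7 0.75
turn [-0.01 -0.08  0.46] shift now-axes [-0.0104 -0.0121  0.0912] shift after-turn [-0.0103 -0.0121  0.0912]
```

View pics/w2.png

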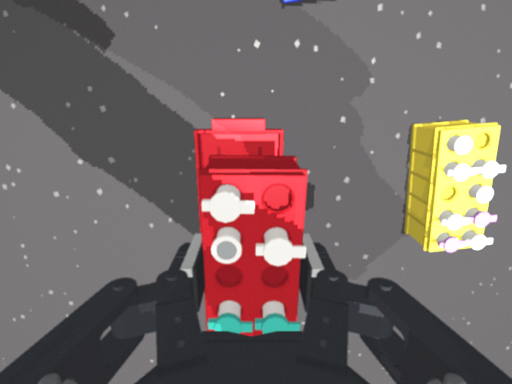

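Request:
carry_out(deltas=[0, 0, 0.4, -0.0095, -0.012, 0, 1, 0, 0, 0, 0, 0, 0.025, 1, 0, 0, 0, 0, 0, 0.035, 1, 0, 0, 0, 0, 0, 0.015, 1, 0, 0, 0, 0, 0, 0.008, 1, 0, 0, 0, 0, 0, 0.004, 1, 0, 0, 0, 0, 0, 0.002, 1, 0, 0, 0, 0, 0, 0, 1])

```text
clock: 6.88
eef_pos: [407.7, -360.4, 18.8]
tool_rot: [3.141, 0.001, 1.553]
force: [0.2, 0.5, -1.9]
width: 46.8
gripper_force: 62.2
```

Request:
carry_out(deltas=[0, 0, 0, 0, 0.0, 0.0015, 1, 0, 0, 0, 0, 0, 0.001, 1, 0, 0, 0, 0, 0, 0, 1])

```text
clock: 7.25
eef_pos: [407.6, -360.4, 16.6]
tool_rot: [3.141, 0.0, 1.552]
force: [-1.5, 0.8, 5.1]
width: 46.9
gripper_force: 63.0
```

Request:
carry_out(deltas=[0, 0, 0, 0, 0, 0, -1, 0, 0, 0, 0, 0, 0, -1, 0, 0, 0, 0, 0, 0, -1, 0, 0, 0, 0, 0, -0.03, -1, 0, 0, 0, 0, 0, -0.05, -1, 0, 0, 0, 0, 0, -0.05, -1, 0, 0, 0, 0.005, 0.045, -0.03, -1, 0, 0, 0, 0.005, 0.05, -0.02, -1, 0, 0, -3, 0.005, 0.05, 0, -1, 0, 0, -3, 0.005, 0.034, 0, -1, 0, 0, 0, 0, 0, 0, -1, 0, 0, 0, 0, 0, 0, -1])

```text
clock: 8.75
eef_pos: [585.1, -342.1, 195.2]
tool_rot: [-3.14, -0.0, 1.656]
force: [0.4, -0.4, -0.0]
width: 85.5
gripper_force: 0.0
```

```bash
python3 - <<'E'
from h import *
cal=ctrl.calibration('wrist');im=ctrl.get_image('wrist')
for b in blobs(im,cal,'yellow',40): print('wrist',*b)
im=ctrl.get_image('top');cal=ctrl.calibration('top')
for c in ('yellow','red','green'):
  for b in blobs(im,cal,c,20): print(c,*b)
togo(586.7,-341.4,12,4.8)
E
```

```text
wrist [253. 175.] [ 587.2 -339.2] [ 48.5 105.3] 5.1 (231, 124, 47, 96)
yellow [376. 201.] [ 586.9 -341.3] [ 53.4 115.6] 5.0 (356, 191, 41, 21)
yellow [148. 207.] [563.7 323.5] [ 76.9 150.3] 10.8 (123, 191, 52, 33)
red [383. 263.] [ 409.3 -356.3] [ 76.3 148.2] 0.5 (357, 249, 53, 28)
green [220. 190.] [617.6 115.8] [ 52.1 109.4] -7.8 (201, 179, 38, 22)
green [298. 191.] [ 613.4 -114.9] [ 75.2 149. ] 3.0 (273, 178, 51, 27)
t 8.85 pos [ 584.8 -342.6  195.7] rot [-3.14   0.     1.655] F [-0.4  0.5 -0.2] w 85.3 q7 0.65
turn [-0.08  0.01  0.03] shift now-axes [0.0011 0.0022 0.1837] shift after-turn [0.001  0.0019 0.1837]
```

Request:
carry_out(deltas=[0, 0, 0, 0.002, 0.002, 0.055, -1, 0, 0, 0, 0, 0, 0.055, -1, 0, 0, 0, 0, 0, 0.042, -1, 0, 0, 0, 0, 0, 0.02, -1, 0, 0, 0, 0, 0, 0.01, -1, 0, 0, 0, 0, 0, 0, -1, 0, 0, 0, 0, 0, 0, 1, 0, 0, 0, 0, 0, 0, 1, 0, 0, 0, 0, 0, 0, 1, 0, 0, 0, 0, 0, 0, 1, 0, 0, 0, 0, 0, 0, 1, 0, 0, 0, 0, 0, 0, 1])

```text
clock: 10.35
eef_pos: [589.1, -340.1, 15.4]
tool_rot: [3.14, 0.001, 1.657]
force: [-0.6, 0.8, 6.9]
width: 46.7
gripper_force: 64.4
```

Request:
carry_out(deltas=[0, 0, 0, 0, 0, -0.02, 1, 0, 0, 0, 0, 0, -0.045, 1, 0, 0, 0, 0.02, 0, -0.03, 1, 0, 0, 0, 0.04, 0.003, 0, 1, 0, 0, 0, 0.05, 0.003, 0, 1, 0, 0, 0, 0.05, 0.003, 0, 1, 0, 0, 0, 0.05, 0.003, 0, 1, 0, 0, 0, 0.05, 0.003, 0, 1, 0, 0, 0, 0.05, 0.003, 0, 1, 0, 0, 0, 0.05, 0.003, 0, 1, 0, 0, 0, 0.05, 0.003, 0, 1, 0, 0, 0, 0.05, 0.003, 0, 1])

```text
clock: 11.85
eef_pos: [575.5, 122.9, 109.9]
tool_rot: [3.14, -0.0, 1.657]
force: [1.0, -0.4, -0.6]
width: 46.5
gripper_force: 63.4
```

Request:
carry_out(deltas=[0, 0, 0, 0.05, 0.003, 0, 1, 0, 0, 0, 0.05, 0.003, 0, 1, 0, 0, 0, 0.05, 0.003, 0, 1, 0, 0, -2, 0.04, 0, 0, 1, 0, 0, -2, 0.02, 0, 0, 1, 0, 0, -2, 0, 0, 0, 1, 0, 0, 0, 0, 0, 0, 1])

```text
clock: 12.72
eef_pos: [566.4, 327.9, 109.0]
tool_rot: [-3.141, 0.002, 1.759]
force: [0.5, 0.2, -0.6]
width: 46.9
gripper_force: 63.4
```

```bash
python3 - <<'E'
from h import *
togo(564.6,326.1,21,10.8)
E
```

```text
t 12.72 pos [566.4 327.9 109. ] rot [-3.141e+00  2.000e-03  1.759e+00] F [ 0.5  0.2 -0.6] w 46.9 q7 -0.22
turn [-0.01  0.12  0.  ] shift now-axes [-0.0013 -0.0021  0.088 ] shift after-turn [-0.0014 -0.0021  0.088 ]
```

Request:
carry_out(deltas=[0, 0, 0, -0.001, -0.002, 0.025, 1, 0, 0, 0, 0, 0, 0.035, 1, 0, 0, 0, 0, 0, 0.015, 1, 0, 0, 0, 0, 0, 0.009, 1, 0, 0, 0, 0, 0, 0.004, 1, 0, 0, 0, 0, 0, 0.002, 1, 0, 0, 0, 0, 0, 0, 1])

```text
clock: 13.6
eef_pos: [564.2, 329.9, 19.4]
tool_rot: [3.141, -0.0, 1.762]
force: [0.3, -0.0, -2.1]
width: 47.0
gripper_force: 63.4
```

Request:
carry_out(deltas=[0, 0, 0, -0.003, 0.0, 0, 1, 0, 0, 0, 0, 0, 0.001, 1, 0, 0, 0, 0, 0, 0.0005, 1, 0, 0, 0, 0, 0, 0, 1])

```text
clock: 14.1
eef_pos: [564.8, 326.2, 18.3]
tool_rot: [3.141, 0.0, 1.761]
force: [-2.4, -0.9, 6.3]
width: 47.1
gripper_force: 64.4
```

Request:
carry_out(deltas=[0, 0, 0, 0, 0, 0, -1, 0, 0, 0, 0, 0, 0, -1, 0, 0, 0, 0, 0, 0, -1, 0, 0, 0, 0, 0, -0.03, -1, 0, 0, 0, 0, 0, -0.05, -1, 0, 0, 9.5, 0, 0, -0.05, -1, 0, 0, 9.5, 0, 0, -0.05, -1, 0, 0, 0, -0.05, 0.0205, 0, -1, 0, 0, 0, -0.05, 0.0205, 0, -1, 0, 0, 0, -0.05, 0.0205, 0, -1, 0, 0, 0, -0.05, 0.0205, 0, -1, 0, 0, 0, 0, 0, 0, -1])

```text
clock: 15.6
eef_pos: [618.9, 109.8, 197.7]
tool_rot: [3.14, 0.004, 1.421]
force: [-0.1, 0.1, 0.0]
width: 85.4
gripper_force: 0.0
```

```bash
python3 - <<'E'
from h import *
cal=ctrl.calibration('wrist');im=ctrl.get_image('wrist');cv2.imwrite('pics/w3.png',im[:,:,::-1])
for b in blobs(im,cal,'green',40): print('wrist',*b)
togo(617.5,116,13,-8.1)
E
```

```text
wrist [271. 306.] [616.4 -66.9] [68.  93.2] 2.8 (239, 275, 63, 62)
wrist [249. 166.] [618.1 116.3] [ 47.4 104.2] -8.7 (228, 120, 46, 95)
t 15.65 pos [618.1 114.  197.4] rot [3.141e+00 1.000e-03 1.425e+00] F [0.5 0.5 0.3] w 85.2 q7 -0.17
turn [ 0.02  0.06 -0.25] shift now-axes [ 0.0021 -0.001   0.1844] shift after-turn [ 0.0019 -0.0009  0.1844]
```

View pics/w3.png

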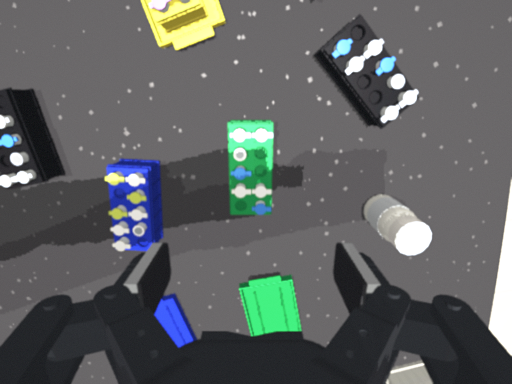

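Wrist view: green rack at (249,166) centred between the open fingers. Bottle base at about (385,215), some 120 mm off the rack and clear.

Request:
carry_out(deltas=[0, 0, 0, 0.002, 0, 0.055, -1, 0, 0, 0, 0, 0, 0.055, -1, 0, 0, 0, 0, 0, 0.042, -1, 0, 0, 0, 0, 0, 0.021, -1, 0, 0, 0, 0, 0, 0.01, -1, 0, 0, 0, 0, 0, 0, -1, 0, 0, 0, 0, 0, 0, 1, 0, 0, 0, 0, 0, 0, 1, 0, 0, 0, 0, 0, 0, 1, 0, 0, 0, 0, 0, 0, 1, 0, 0, 0, 0, 0, 0, 1, 0, 0, 0, 0, 0, 0, 1])

```text
clock: 17.15
eef_pos: [619.0, 119.3, 15.8]
tool_rot: [3.139, -0.001, 1.43]
force: [-0.0, 0.3, 5.8]
width: 46.8
gripper_force: 63.0
```

Request:
carry_out(deltas=[0, 0, 0, 0, 0, -0.02, 1, 0, 0, 0, 0, 0, -0.045, 1, 0, 0, -5.5, 0, 0, -0.025, 1, 0, 0, -5.5, 0, 0, 0, 1, 0, 0, 0, -0.03, -0.003, 0, 1, 0, 0, 0, -0.05, -0.003, 0, 1, 0, 0, 0, -0.05, -0.003, 0, 1, 0, 0, 0, -0.05, -0.003, 0, 1, 0, 0, 0, -0.035, -0.004, 0, 1, 0, 0, 0, -0.017, 0, 0, 1, 0, 0, 0, 0, 0, 0, 1, 0, 0, 0, 0, 0, 0, 1])

```text
clock: 18.65
eef_pos: [614.1, -110.5, 104.3]
tool_rot: [3.142, -0.002, 1.625]
force: [-0.4, 1.0, -1.5]
width: 46.9
gripper_force: 62.2
```

```bash
python3 - <<'E'
from h import *
togo(614,-112.5,21,2.9)
E
```

```text
t 18.65 pos [ 614.1 -110.5  104.3] rot [ 3.142e+00 -2.000e-03  1.625e+00] F [-0.4  1.  -1.5] w 46.9 q7 0.34
turn [ 0.   -0.11  0.21] shift now-axes [-0.0022 -0.0003  0.0833] shift after-turn [-0.002  -0.0002  0.0833]
```

Request:
carry_out(deltas=[0, 0, 0, -0.002, 0, 0.025, 1, 0, 0, 0, 0, 0, 0.03, 1, 0, 0, 0, 0, 0, 0.015, 1, 0, 0, 0, 0, 0, 0.008, 1, 0, 0, 0, 0, 0, 0.004, 1, 0, 0, 0, 0, 0, 0.002, 1, 0, 0, 0, 0, 0, 0, 1])

```text
clock: 19.52
eef_pos: [614.3, -115.5, 20.8]
tool_rot: [3.141, 0.0, 1.622]
force: [0.6, 0.5, -1.2]
width: 47.1
gripper_force: 62.2
```

Request:
carry_out(deltas=[0, 0, 0, 0.002, 0, 0, 1, 0, 0, 0, 0, 0, 0.0015, 1, 0, 0, 0, 0, 0, 0.001, 1, 0, 0, 0, 0, 0, 0, 1])

```text
clock: 20.02
eef_pos: [614.1, -113.1, 18.8]
tool_rot: [3.141, -0.0, 1.623]
force: [-1.7, 0.7, 5.5]
width: 46.7
gripper_force: 62.9
```

Request:
carry_out(deltas=[0, 0, 0, 0, 0, 0, -1, 0, 0, 0, 0, 0, 0, -1, 0, 0, 0, 0, 0, 0, -1, 0, 0, 0, 0, 0, -0.03, -1, 0, 0, 0, 0, 0, -0.05, -1, 0, 0, 7.3, 0, 0, -0.05, -1, 0, 0, 7.3, 0, 0, -0.05, -1, 0, 0, 0, 0.034, -0.0355, 0, -1, 0, 0, 0, 0.034, -0.0355, 0, -1, 0, 0, 0, 0.034, -0.0355, 0, -1, 0, 0, 0, 0.034, -0.0355, 0, -1, 0, 0, 0, 0.034, -0.0355, 0, -1])

```text
clock: 21.52
eef_pos: [473.4, 90.2, 197.9]
tool_rot: [3.141, -0.0, 1.367]
force: [0.4, 1.2, 0.0]
width: 85.6
gripper_force: 0.0
```

Request:
carry_out(deltas=[0, 0, 0, 0, 0, 0, -1])

```text
clock: 21.65
eef_pos: [471.8, 92.8, 197.6]
tool_rot: [-3.139, -0.001, 1.374]
force: [0.5, -0.3, -0.9]
width: 85.1
gripper_force: 0.0
```

```bash
python3 - <<'E'
from h import *
cal=ctrl.calibration('wrist');im=ctrl.get_image('wrist')
for b in blobs(im,cal,'blue',40,800): print('wrist',*b)
togo(474.5,90.2,13,-11.6)
E
```

```text
wrist [270. 308.] [457.1 -90.5] [ 69.3 119.8] 8.7 (231, 271, 76, 70)
wrist [255. 170.] [476.   91.2] [ 47.9 105.7] -11.4 (234, 127, 46, 95)
t 21.7 pos [473.6  90.6 197.9] rot [-3.141 -0.     1.371] F [-0.3 -1.1  0.9] w 85.2 q7 -0.23
turn [-0.02 -0.03  0.17] shift now-axes [-0.0003  0.001   0.1849] shift after-turn [-0.0002  0.001   0.1849]
```

Blue rack at wrist pixel (255,170), world about (475.5,91). Descending.

Request:
carry_out(deltas=[0, 0, 0, 0, 0.002, 0.055, -1, 0, 0, 0, 0, 0, 0.055, -1, 0, 0, 0, 0, 0, 0.042, -1, 0, 0, 0, 0, 0, 0.021, -1, 0, 0, 0, 0, 0, 0.01, -1, 0, 0, 0, 0, 0, 0, -1, 0, 0, 0, 0, 0, 0, 1, 0, 0, 0, 0, 0, 0, 1, 0, 0, 0, 0, 0, 0, 1, 0, 0, 0, 0, 0, 0, 1, 0, 0, 0, 0, 0, 0, 1, 0, 0, 0, 0, 0, 0, 1])

```text
clock: 23.2
eef_pos: [476.7, 88.7, 15.9]
tool_rot: [3.14, -0.001, 1.368]
force: [-1.6, -0.2, 6.2]
width: 47.2
gripper_force: 62.4
```

Request:
carry_out(deltas=[0, 0, 0, 0, 0, -0.02, 1, 0, 0, 0, 0, 0, -0.045, 1, 0, 0, -6.8, 0, 0, -0.025, 1, 0, 0, -6.8, 0, 0, 0, 1, 0, 0, -6.7, 0, 0, 0, 1, 0, 0, 0, -0.03, -0.009, 0, 1, 0, 0, 0, -0.05, -0.012, 0, 1, 0, 0, 0, -0.05, -0.012, 0, 1, 0, 0, 0, -0.05, -0.012, 0, 1, 0, 0, 0, -0.03, -0.009, 0, 1, 0, 0, 0, 0, 0, 0, 1, 0, 0, 0, 0, 0, 0, 1])

```text
clock: 24.7
eef_pos: [454.5, -126.4, 105.0]
tool_rot: [3.141, -0.001, 1.722]
force: [-0.0, 0.3, -0.5]
width: 46.9
gripper_force: 62.2
```

```bash
python3 - <<'E'
from h import *
togo(454.4,-127,21,8.7)
E
```

```text
t 24.7 pos [ 454.5 -126.4  105. ] rot [ 3.141e+00 -1.000e-03  1.722e+00] F [-0.   0.3 -0.5] w 46.9 q7 0.47
turn [ 0.02 -0.03 -0.02] shift now-axes [-0.0007 -0.0002  0.084 ] shift after-turn [-0.0006 -0.0002  0.084 ]
```

Request:
carry_out(deltas=[0, 0, 0, 0, 0, 0.025, 1, 0, 0, 0, 0, 0, 0.03, 1, 0, 0, 0, 0, 0, 0.015, 1, 0, 0, 0, 0, 0, 0.008, 1, 0, 0, 0, 0, 0, 0.004, 1, 0, 0, 0, 0, 0, 0.002, 1, 0, 0, 0, 0, 0, 0.001, 1, 0, 0, 0, 0, 0, 0, 1])

```text
clock: 25.7
eef_pos: [455.0, -127.1, 20.3]
tool_rot: [3.141, 0.001, 1.722]
force: [-0.3, 0.3, -1.5]
width: 46.9
gripper_force: 62.2
```

Request:
carry_out(deltas=[0, 0, 0, 0, 0, 0.001, 1, 0, 0, 0, 0, 0, 0.001, 1, 0, 0, 0, 0, 0, 0, 1])

```text
clock: 26.08
eef_pos: [454.9, -127.1, 18.9]
tool_rot: [3.14, 0.0, 1.722]
force: [-2.0, 0.8, 6.7]
width: 47.3
gripper_force: 63.2
```

Request:
carry_out(deltas=[0, 0, 0, 0, 0, 0, -1, 0, 0, 0, 0, 0, 0, -1, 0, 0, 0, 0, 0, 0, -1, 0, 0, 0, 0, 0, -0.03, -1, 0, 0, 0, 0, 0, -0.05, -1, 0, 0, 0, 0, 0, -0.05, -1, 0, 0, 0, 0, 0, -0.05, -1, 0, 0, 0, 0.05, 0, 0, -1, 0, 0, 0, 0.05, 0, 0, -1, 0, 0, 0, 0.05, 0, 0, -1, 0, 0, 0, 0.04, 0, 0, -1, 0, 0, 0, 0, 0, 0, -1])

```text
clock: 27.58
eef_pos: [425.1, 63.9, 197.6]
tool_rot: [-3.141, -0.001, 1.728]
force: [0.2, 0.1, -0.6]
width: 85.5
gripper_force: 0.0
```

```bash
python3 - <<'E'
from h import *
im=ctrl.get_image('top');s=ctrl.get_image('scene')
cv2.imwrite('pics/end.png',np.vstack([cv2.resize(im[140:310,110:430],None,fx=1.8,fy=1.8,interpolation=cv2.INTER_CUBIC),cv2.resize(s[120:230,100:420],None,fx=1.8,fy=1.8,interpolation=cv2.INTER_CUBIC)])[:,:,::-1])
E
```

```text
(no output)
```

View pics/end.png

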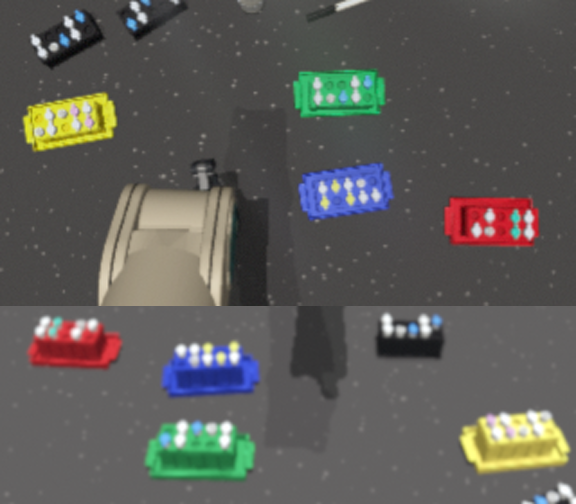

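Overview: yellow, green and blue sit inside their trays. The red rack at (495,222) in the picture seems off towards the tray's right end, so I'll look closer with the wrist camera.

Request:
carry_out(deltas=[0, 0, 0, -0.05, -0.01, 0, -1, 0, 0, 0, -0.05, -0.01, 0, -1, 0, 0, 0, -0.05, -0.01, 0, -1, 0, 0, 0, -0.05, -0.01, 0, -1, 0, 0, 0, -0.05, -0.01, 0, -1, 0, 0, 0, -0.05, -0.01, 0, -1, 0, 0, 3, -0.05, -0.01, 0, -1, 0, 0, 3, -0.05, -0.01, 0, -1, 0, 0, 3, 0, 0, 0, -1, 0, 0, 0, 0, 0, 0, -1])

```text
clock: 28.92
eef_pos: [402.6, -348.4, 197.5]
tool_rot: [-3.14, 0.0, 1.561]
force: [-0.9, 0.1, -0.3]
width: 85.4
gripper_force: 0.0
```

```bash
python3 - <<'E'
from h import *
cal=ctrl.calibration('wrist');im=ctrl.get_image('wrist')
cv2.imwrite('pics/w4.png',cv2.resize(im[70:270,150:350],None,fx=3,fy=3,interpolation=cv2.INTER_CUBIC)[:,:,::-1])
for b in blobs(im,cal,'red',12): print('wrist',*b)
togo(408,-359,18,-1)
E
```

```text
wrist [257. 184.] [ 408.8 -359.7] [ 74.7 148. ] -0.4 (225, 115, 66, 121)
t 28.98 pos [ 403.1 -347.4  197.6] rot [-3.141 -0.     1.564] F [-0.7  0.6 -0.2] w 85.5 q7 0.92
turn [-0.05 -0.02  0.58] shift now-axes [-0.0117  0.0051  0.1796] shift after-turn [-0.0116  0.0051  0.1796]
```

View pics/w4.png

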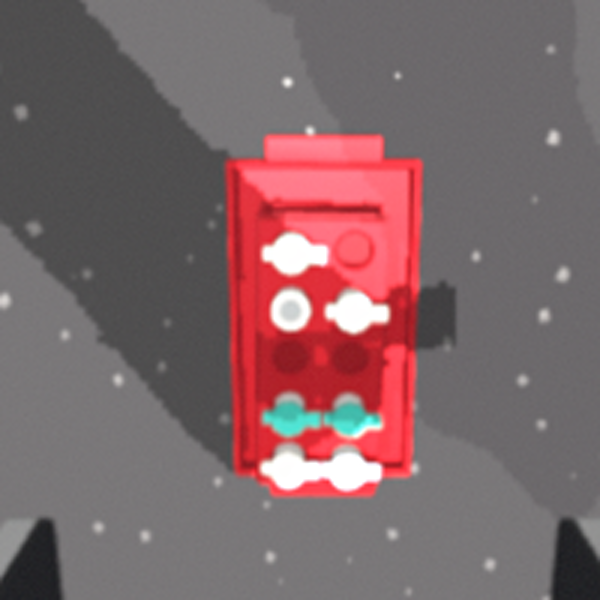

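```bash
python3 - <<'E'
from h import *
cal=ctrl.calibration('wrist')
P=lambda l:[(150+a/3,70+b/3) for a,b in l]
print('mid holes z43',ray(P([(290,357),(350,357)]),cal,43).round(1).tolist())
print('far hole z43',ray(P([(355,250)]),cal,43).round(1).tolist())
print('far edge z43/z3',ray(P([(320,205),(320,218)]),cal,43).round(1).tolist(),ray(P([(320,205)]),cal,3).round(1).tolist())
print('tray inner ends z15',ray(P([(320,160),(320,475)]),cal,15).round(1).tolist())
E
```

```text
mid holes z43 [[397.2, -361.5], [419.1, -361.7]]
far hole z43 [[420.5, -322.4]]
far edge z43/z3 [[408.2, -306.7], [408.2, -311.2]] [[408.8, -311.7]]
tray inner ends z15 [[408.7, -293.6], [408.5, -421.8]]
```

The red rack's centre casts to (408,-361.6) against the tray's (408.5,-359.5). It's seated and centred within about 3 mm, and the offset I saw was parallax. Handing in.

```bash
python3 -c "
from cell import ctrl
print(ctrl.finish_job())"
```

```text
the job is handed in; nothing more can be done
None
```

I placed all four racks in the trays of their own colour, without touching the bottle or the marker, and handed the job in at about 29 s; the hand-in gave no verdict back.

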